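# Pop the measured bearing out of the comparator nest and trap it on the slide

### The job

The bearing in the nest of the width comparator has been measured: get it out onto the sloping slide. With one finger press the long stop key beside the slide down until the spring plunger shoots the bearing out, and have the other finger standing across the slide near its open end to trap the bearing before it flies off; then take the hand away, leaving the bearing lying flat on the slide, all of it between the stop and the open end. Lift nothing, keep off the dial indicator and leave the rings, the other bearing and the marker where they are.

Things in the scene. Friction and masses are not known exactly. Their poses are not given: they have to be found in the camera images.
- fixture: Bearing width comparator on feet, fixed to the bench. Origin on the bench under the middle of its base plate (150 x 250 x 10 mm: x -78 to +72, y -125 to +125) and its slide; z upright. The plate and all on it slope 5.5 degrees down towards -y, the way the bearing shoots out. Key on the -x side, indicator's column on the +x side. Plunger housing and knob (to 65 mm above the bench) at y +70 to +145.
- slide_landing (a point): Point on the slide's surface and centre line, midway between stop and open end; about 32 mm above the bench. Its axes: -y down along the slide, x across it (key at -x), z square to it (tilted 5.5 degrees). The slide is slippery ground steel, 65 mm wide between rails 7.5 mm high and 6 mm thick. In these axes: nest centre y +99 mm, stop blade y +63 to +68, open end y -61.
- key (a joint): Stop key: 0 = up (blade 8 mm above the slide, holding the bearing), 0.010 m = right down (blade 2 mm below it). Travel square to the slide, on springs, about 3 N to start, 7 N right down (1 or 2 N more while the bearing leans on the blade); springs up when let go. At 6.5 to 8 mm the bearing is freed and shoots out at about 0.8 m/s, too fast to follow.
- key_pad (a point): Middle of the ribbed pad on top of the stop key (moves with it), at x -55, y -24 mm of slide_landing. The key is a dark steel bar parallel to the slide, 24 mm wide (x -67 to -43), 126 mm long (y -60 to +66). Its top is 15 mm above the slide when up and 5 mm when right down, so one finger can press it while the other, equally low, stands in the slide, 55 mm away centre to centre.
- slide_end (a point): Middle of the slide's open end, on its surface (y -61 mm of slide_landing); beyond it is a 26 mm drop. A finger across the slide stops the bearing's centre 31 mm above the finger's face; it bounces back a few mm at most and then stays put by friction, finger or no finger. A finger with its upper face 20 to 60 mm below slide_landing suits.
- bearing_centre (a point): Centre of the measured steel ball bearing with black seals (62 mm outside, 35 mm bore, 14 mm thick, about 0.15 kg), lying flat in the nest between spring plunger and stop blade; half-way up, 7 mm above the slide.
- indicator: Dial indicator over the nest on a fixed arm and column; its origin is 26 mm under the nest's surface, z square to the slide. The round dial, 54 mm across, faces -x, is within 27 mm of the nest's centre along the slide and reaches about 170 mm above the bench; its spindle is lifted clear of the bearing. Not to be touched.
- master_ring_centre (a point): Middle of the larger loose steel ring gauge (66 mm across, 20 mm high) standing on the bench beyond the slide's open end. Leave it.
- setting_ring_centre (a point): Middle of the smaller loose steel setting ring (48 mm across, 18 mm high) on the bench beyond the slide's open end. Leave it.
- next_bearing_centre (a point): Middle of another bearing of the same kind, lying on the bench in front of the fixture. Leave it.
- marker_centre (a point): Middle of a black paint marker (125 mm long, 20 mm high) lying on the bench in front of the fixture. Leave it.
Not all that is in view belongs to the job. What is shaped like the part that bears bearing_centre but pink or red is not meant.

How it is judged (in metres and radians):
On the way, in this order (a step that is already met when the one before it is completed fails the run):
1. the stop key is pressed down (value of joint key above 0.004 m), for 0.05 s.
2. the bearing has been stopped on the slide, between the stop and the open end (y of bearing_centre in the frame of slide_landing between -0.034 and 0.0315 m and linear speed of bearing below 0.05 m/s), for 0.1 s.
At the end, for the whole second after the job is handed in: The bearing lies flat on the slide (within 3.5 degrees of it) and still, all of it between the stop and the open end (its rim clear of the stop blade, and not more than 4 mm over the end), and the key is up again (y of bearing_centre in the frame of slide_landing between -0.034 and 0.0315 m and x of bearing_centre in the frame of slide_landing between -0.005 and 0.005 m and z of bearing_centre in the frame of slide_landing between 0.004 and 0.01 m and angle between the z axis of bearing_centre and the z axis of slide_landing, either way round below 0.06 rad and linear speed of bearing below 0.01 m/s and value of joint key below 0.001 m); the robot touches nothing.
It fails at once if the bearing is lifted (more than 15 mm above where it lies on the slide) or drops off the slide (z of bearing_centre in the frame of slide_landing above 0.022 m or z of bearing_centre in the frame of slide_landing below -0.006 m).
It fails at once if the dial indicator is touched (contact force between any of the arm, the fingers and indicator above 0.5 N).
It fails at once if a ring, the other bearing or the marker is moved more than 15 mm (distance of any of master_ring_centre, setting_ring_centre, next_bearing_centre, marker_centre from where it was at the start of the episode above 0.015 m).
It also fails if it takes over 32 s, if anything falls off the work surface, if the arm or the gripper's body presses on something with over 40 N, if the wrist force passes 120 N, or if a joint passes its speed limit or range.

### The arm

A 6-joint arm with a two-finger parallel gripper is mounted at the origin on a cart in front of the work surface, level with it; the furniture and walls round the work are solid. World frame = base frame: x ahead of the robot, y to its left, z up, the work surface at z = 0. Lengths are in m, angles in degrees, forces in N, time in s.
With the tool pointing down it reaches from about 0.25 to 0.725 m from the base axis. Payload 9.7 kg.
Tool frame: the origin (TCP) lies at the very end of the fingers, on their centre line; the grasp point (between the pads) lies 19 mm behind it; z points along the fingers, y is the line along which they close (so a half turn about z gives the same grasp; the last joint's range is limited). The gripper opens to 85 mm and grips with 20 to 120 N. Pads are 22 mm wide; open, the fingers measure 114 mm over their backs; the gripper's body (76 mm by 85 mm) begins 54 mm behind the grasp point. The pads swing forward as they close: fully open they stand 13 mm farther back than shut.
Start: joints at [68.411, 4.979, 10.078, 95.1, 0, 90], TCP at [0.202, 0.511, 0.231] pointing down, gripper open.
Joint ranges: [-179.16, 179.16], [-48.56, 103.87], [-65.8, 70.77], [-126.05, 130.52], [-82.76, 87.17], [-180, 180]. Speed limits (degrees/s): [127.2, 127.2, 147.25, 180, 180, 180].

### API

Orientations are given as [roll, pitch, yaw] about the fixed x, y, z axes, in that order (R = Rz(yaw) Ry(pitch) Rx(roll)).
In Python, from workcell import bot gives the robot as it stands.
- The arm moves only by the tool arm_command, never from a script. Its argument "series" is a list of rows, each a list of 4 numbers: the shift along the tool's x, y, z in m, then the turn about the tool's z in rad. A call has exactly 5 rows; each row is the pose to reach, as a shift and turn from the pose commanded when the call began, along the tool's axes at that moment; what a row does not reach only later rows make up. A row lasts 1/10 s, in which the tool goes at most 50 mm and 8.59 degrees, less where a joint would pass 70% of its speed; a pose out of reach is approached as far as the arm can. A call with a gripper value outside its range is refused whole. "hand" is the finger opening in m, from 0 to 0.0854, set as the call begins (left out, the last holds). The fingers move at their own pace and stop on an object; "grip_force" is the grip in N (left out, the last holds). Time passes only in rows, so rows that repeat a pose let the fingers close, or fill a call up. It gives the time, the measured TCP pose, the force, the opening and the grip force at its end, in the units of the state.
- bot.get_obs(): the state, without advancing time (a new reading comes with each control period).
- bot.camera(name): name is "scene" or "top" or "wrist"; returns a dict with "color" (480x640x3 uint8, blue, green, red), "camera_matrix" (3x3 intrinsics, pixels), "xyz" and "orientation" of the camera in the world; the wrist camera has in their place "T_tool_cam" (4x4, takes a point from camera to tool coordinates, whose origin is the TCP and whose axes are the flange's). Camera axes: x right, y up, looking along -z (the intrinsics and any distortion apply to the point x, -y, -z); pixel columns grow to the right and rows downward; lengths in m; the calibration is good to about 2 mm. A picture is of the moment at which its call begins: read the wrist's pose just before it. There is no depth.
- bot.job_done(): hands the job in; it is judged then, once.
Trained networks look in the newest picture that a camera, given by its name, has taken for a name from the list of things; names that differ only in an ending like _2 or _b are one class to them, and where a whole thing is asked for, a point or a joint stands for the part that bears it (a point fixed in the world has none). Each returns a list of dicts, best first, with "confidence" (0 to 1); they miss things now and then, are a little off and sometimes report something else, mostly with a low value. They report only what shows in the picture. A call takes as long as a camera call. They do not tell look-alikes from the thing itself.
- bot.find_in(camera, target): "location" ([column, row] in pixels, amid what is visible of it).
- bot.mark_of(camera, target): "location" ([column, row] in pixels: a listed point, or the origin of a listed thing).
The state is a dict: "time": time; "q": joint angles; "qd": joint speeds; "joint_efforts": joint torques, N m; "ee_pos": TCP position; "tcp_rot": TCP orientation; "wrist_force": force on the tool from outside, world axes, zero at the start; "torque": the same for the moment, N m; "opening": finger opening in m; "grasp_force": force on a finger pad.
Only numpy, scipy, OpenCV 4.12 (cv2) and the standard library are available. Lean on these libraries where they do the work, as an engineer would, in place of code of your own. Each camera call takes 0.05 s, during which the arm holds its last target. There are 200 camera calls.

## Working session

There is one attempt and no reset: what is moved stays moved. The work goes in short steps, Python scripts to look and compute and a tool call to move; the robot and the scene stay as the last step left them, time stands still between calls to the robot, and variables do not carry over. Pictures are saved under pics/ and viewed, at most 10 in all, crops included, and the job is handed in when it is done.

Besides the shell and the picture viewer there is one more tool, called after "Emit:" as name(argument=value, ...) on one line, values as JSON. arm_command: Moves the arm, as the interface text tells. Its arguments: {"type":"object","properties":{"series":{"type":"array"},"hand":{"type":"number"},"grip_force":{"type":"number"}},"required":["series"]}

```bash
mkdir -p pics
cat > h.py <<'E'
from workcell import bot
import cv2, numpy as np
from scipy.spatial.transform import Rotation as R
E
python3 - <<'E'
from h import *
s=bot.get_obs(); print({k:np.round(v,3).tolist() for k,v in s.items()})
names=["fixture","slide_landing","key_pad","slide_end","bearing_centre","indicator","master_ring_centre","setting_ring_centre","next_bearing_centre","marker_centre"]
for c in ["scene","top"]:
    im=bot.camera(c); cv2.imwrite(f"pics/{c}1.png",im["color"]); print(c,im["camera_matrix"],im["xyz"],im["orientation"],[k for k in im])
    for n in names:
        print(n,[(np.round(d["location"],1).tolist(),round(d["confidence"],2)) for d in bot.mark_of(c,n)[:3]])
E
```

```text
{'time': 0.0, 'q': [68.41, 5.012, 10.034, 95.099, 0.0, 90.0], 'qd': [0.014, -0.063, -0.081, -0.022, 0.013, -0.013], 'joint_efforts': [0.001, -52.039, 46.481, 0.016, 0.0, -0.0], 'ee_pos': [0.202, 0.511, 0.231], 'tcp_rot': [-179.923, -0.0, 158.41], 'wrist_force': [-0.166, -0.132, 0.345], 'torque': [0.004, 0.005, -0.008], 'grasp_force': 0.0, 'opening': 0.086}
scene [[510.06233393   0.         318.39491823]
 [  0.         510.06233393 233.89837276]
 [  0.           0.           1.        ]] [-0.06766666 -0.49284823  0.79943116] [ 43.8802103    0.75807222 -61.06000254] ['color', 'camera_matrix', 'xyz', 'orientation']
fixture [([286.6, 256.1], 0.84)]
slide_landing [([307.3, 261.3], 0.87)]
key_pad [([299.1, 280.4], 0.6)]
slide_end [([330.3, 276.9], 0.87)]
bearing_centre [([440.0, 249.2], 0.84), ([271.6, 232.4], 0.69), ([181.7, 242.9], 0.64)]
indicator []
master_ring_centre []
setting_ring_centre [([389.0, 277.1], 0.81)]
next_bearing_centre [([220.7, 270.5], 0.75), ([330.8, 277.0], 0.45)]
marker_centre [([263.8, 301.9], 0.76)]
top [[438.85946121   0.         322.55584045]
 [  0.         438.85946121 243.68240681]
 [  0.           0.           1.        ]] [ 0.35412715 -0.13340904  0.98591513] [ 1.37916529e+01 -7.94430973e-02 -9.10545792e+01] ['color', 'camera_matrix', 'xyz', 'orientation']
fixture [([294.2, 283.4], 0.62)]
slide_landing [([327.4, 284.1], 0.59)]
key_pad [([332.2, 312.3], 0.84), ([294.8, 279.9], 0.17)]
slide_end [([354.7, 289.2], 0.69)]
bearing_centre [([412.2, 209.1], 0.96), ([197.8, 315.2], 0.72), ([351.5, 200.8], 0.61)]
indicator [([281.0, 278.1], 0.92)]
master_ring_centre [([401.1, 296.2], 0.65)]
setting_ring_centre [([398.3, 255.4], 0.72), ([299.6, 282.3], 0.59)]
next_bearing_centre [([256.3, 326.7], 0.64)]
marker_centre [([309.9, 337.0], 0.91)]
```

View pics/top1.png

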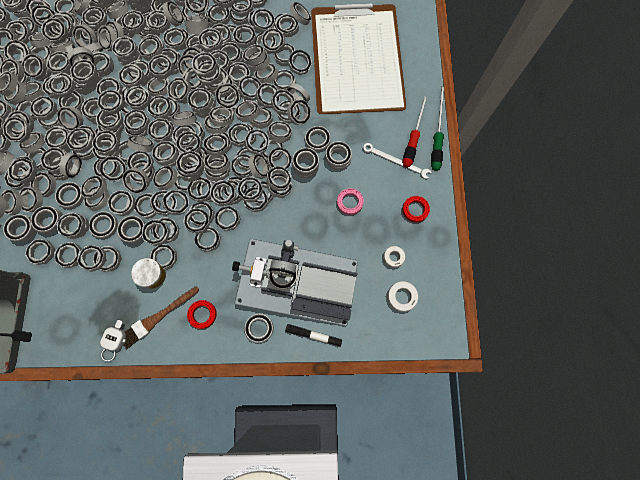

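View pics/scene1.png

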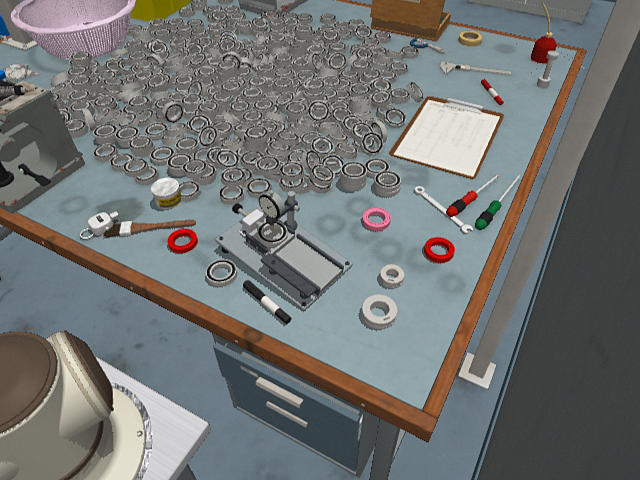

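The fixture lies in front of the robot. In the top picture the slide is around (327,284), the open end at (355,289), the key on the robot's side at (332,312), and the dial at (281,278).

Bearing candidates:
- **Nest, under the dial:** top about (283,278), scene (272,232). This is the one meant.
- **Red or pink:** top (412,209), (351,201) and (198,315). These are look-alikes.
- **next_bearing:** top (257,327), on the bench.

Next I fit the pose.

```bash
cat >> h.py <<'E'
def uv(P,K,t,Rc):
    p=(np.atleast_2d(P)-t)@Rc; p=p*[1,-1,-1]; q=p@np.array(K).T; return q[:,:2]/q[:,2:]
L={"slide_landing":(0,0,0),"key_pad":(-.055,-.024,.015),"slide_end":(0,-.061,0),"bearing_centre":(0,.099,.007),"indicator":(0,.099,-.026)}
def land(v,P):
    Rm=(R.from_euler('z',v[3])*R.from_euler('x',np.radians(5.5)))
    return Rm.apply(np.atleast_2d(P))+v[:3]
E
python3 - <<'E'
from h import *
from scipy.optimize import least_squares
obs={"scene":[("slide_landing",307.3,261.3),("key_pad",299.1,280.4),("slide_end",330.3,276.9),("bearing_centre",271.6,232.4)],
"top":[("slide_landing",327.4,284.1),("key_pad",332.2,312.3),("slide_end",354.7,289.2),("indicator",281,278.1)]}
cam={c:bot.camera(c) for c in obs}
for e in ["xyz"]:
    def res(v,full=False):
        o=[]
        for c in obs:
            m=cam[c]; Rc=R.from_euler(e,m["orientation"],degrees=True).as_matrix()
            o+=[uv(land(v,[L[a[0]] for a in obs[c]]),m["camera_matrix"],m["xyz"],Rc)-np.array([a[1:] for a in obs[c]])]
        return np.vstack(o).ravel()
    s=least_squares(res,[.3,-.1,.032,-.15],loss="soft_l1"); v=s.x
    print(e,v,np.degrees(v[3])); print(res(v).reshape(-1,2).round(1).tolist())
c="scene";m=cam[c]; im=cv2.resize(m["color"][180:330,190:390],None,fx=4,fy=4,interpolation=cv2.INTER_CUBIC)
Rc=R.from_euler("xyz",m["orientation"],degrees=True).as_matrix()
def poly(P):
    q=((uv(land(v,P),m["camera_matrix"],m["xyz"],Rc)-[190,180]+.5)*4).astype(int); cv2.polylines(im,[q],True,(0,255,0),1)
k=.015
poly([(-.067,-.06,k),(-.043,-.06,k),(-.043,.066,k),(-.067,.066,k)]);poly([(-.0325,-.061,0),(.0325,-.061,0),(.0325,.063,0),(-.0325,.063,0)])
poly([(.031*np.cos(a),.099+.031*np.sin(a),.014) for a in np.linspace(0,6.2,30)])
cv2.imwrite("pics/crop1.png",im)
E
```

```text
xyz [ 0.4951791  -0.14569086  0.0362331  -0.19238637] -11.022926792597572
[[0.3, -0.5], [-0.6, -0.4], [1.2, 1.0], [-0.5, 0.1], [-1.0, 0.5], [1.6, -1.1], [-1.0, 0.6], [0.6, -0.2]]
```

View pics/crop1.png

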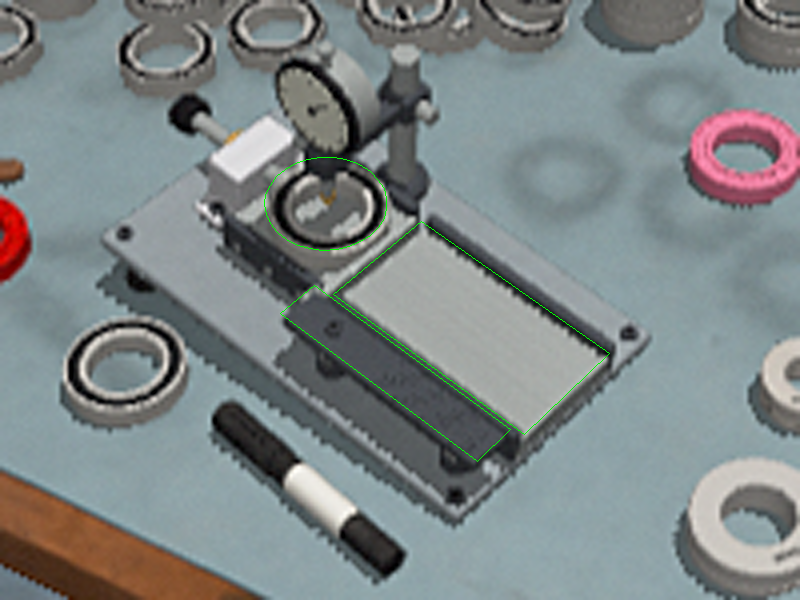

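Emit:
arm_command(series=[[-0.032,-0.036,0,0.14],[-0.064,-0.072,0,0.28],[-0.096,-0.108,0,0.42],[-0.128,-0.144,0,0.56],[-0.16,-0.18,0,0.7]], hand=0.0405)

```text
time: 1.7
ee_pos: [0.285, 0.2834, 0.2313]
tcp_rot: [180.0, -0.0, 118.0]
wrist_force: [1.6, 0.5, 0.7]
opening: 0.0405
grasp_force: 0.0
```

```bash
cat >> h.py <<'E'
def go(v,x=-.0275,y=-.04,h=None):
    "shift/turn in tool axes to put TCP at landing (x,y); h above the slide"
    s=bot.get_obs(); T=R.from_euler('xyz',s["tcp_rot"],degrees=True); p=land(v,[(x,y,h or 0)])[0]
    d=p-s["ee_pos"]
    if h is None: d[2]=0
    ya=T.apply([0,1,0]); a=(v[3]-np.arctan2(ya[1],ya[0])+np.pi)%(2*np.pi)-np.pi
    print("t",s["time"],"pos",np.round(s["ee_pos"],4),"rot",np.round(s["tcp_rot"],2),"q",np.round(s["q"],1),"open",s["opening"],"F",np.round(s["wrist_force"],2))
    print("shift",np.round(T.inv().apply(d),4),"turn",round(-a,3))
V=[.4952,-.1457,.034,-.1924]
E
python3 -c "
from h import *
go(V)"
```

```text
t 1.7 pos [0.285  0.2834 0.2313] rot [179.97  -0.   118.01] q [ 44.8 -15.1  -8.6  96.5  -0.  106.8] open 0.040490521278046476 F [1.59 0.51 0.7 ]
shift [-4.912e-01 -6.240e-02 -1.000e-04] turn 0.681
```

Emit:
arm_command(series=[[-0.049,-0.006,0,0.14],[-0.098,-0.012,0,0.28],[-0.147,-0.018,0,0.42],[-0.196,-0.024,0,0.56],[-0.245,-0.031,0,0.68]])

```text
time: 2.2
ee_pos: [0.374, 0.0528, 0.2316]
tcp_rot: [179.9, -0.0, 79.0]
wrist_force: [1.7, 0.9, -0.7]
opening: 0.0407
grasp_force: 0.0
```

```bash
python3 -c "
from h import *
go(V)"
```

```text
t 2.2 pos [0.374  0.0528 0.2316] rot [ 1.7993e+02 -3.0000e-02  7.9030e+01] q [  8.  -18.4 -11.   97.3   0.  109. ] open 0.04067587327579142 F [ 1.7   0.9  -0.74]
shift [-2.116e-01  1.292e-01  1.000e-04] turn 0.001
```

Emit:
arm_command(series=[[-0.03,0.03,0,0],[-0.07,0.06,0,0],[-0.11,0.09,0,0],[-0.15,0.11,0,0],[-0.19,0.125,0,0]])

```text
time: 2.7
ee_pos: [0.4619, -0.1572, 0.231]
tcp_rot: [-180.0, -0.0, 79.3]
wrist_force: [1.2, 2.0, -0.1]
opening: 0.0406
grasp_force: 0.0
```

Emit:
arm_command(series=[[0,0,0,0],[0,0,0,0],[0,0,0,0],[0,0,0,0],[0,0,0,0]])

```text
time: 3.2
ee_pos: [0.4615, -0.1541, 0.2316]
tcp_rot: [180.0, 0.0, 79.4]
wrist_force: [-0.5, 0.3, 0.1]
opening: 0.0403
grasp_force: 0.0
```

Run:
```python
from h import *
go(V)
s=bot.get_obs(); w=bot.camera("wrist"); T=np.array(w["T_tool_cam"]); 
Rt=R.from_euler('xyz',s["tcp_rot"],degrees=True).as_matrix(); Rc=Rt@T[:3,:3]; t=Rt@T[:3,3]+s["ee_pos"]
print([k for k in w], t)
for n in L: print(n,[(np.round(d["location"],1).tolist(),round(d["confidence"],2)) for d in bot.mark_of("wrist",n)[:3]],uv(land(V,[L[n]]),w["camera_matrix"],t,Rc).round(1).tolist())
im=w["color"].copy()
def poly(P):
    cv2.polylines(im,[uv(land(V,P),w["camera_matrix"],t,Rc).astype(int)],True,(0,255,0),1)
k=.015
poly([(-.067,-.06,k),(-.043,-.06,k),(-.043,.066,k),(-.067,.066,k)]);poly([(-.0325,-.061,0),(.0325,-.061,0),(.0325,.063,0),(-.0325,.063,0)])
cv2.imwrite("pics/w1.png",im); np.savez("w1.npz",K=w["camera_matrix"],t=t,Rc=Rc)
```

```text
t 3.2 pos [ 0.4615 -0.1541  0.2316] rot [179.96   0.    79.44] q [-18.5  -3.7   1.3  95.    0.   82.1] open 0.0402922433404028 F [-0.51  0.27  0.12]
shift [-0.0251  0.0037  0.    ] turn 0.008
['color', 'camera_matrix', 'T_tool_cam'] [ 0.47354645 -0.08711956  0.37392382]
slide_landing [([353.1, 197.7], 0.59)] [[355.5, 200.4]]
key_pad [([299.1, 224.7], 0.57)] [[298.4, 228.4]]
slide_end [([354.5, 255.6], 0.96)] [[353.1, 257.9]]
bearing_centre [([535.1, 345.9], 0.92), ([550.1, 216.9], 0.65)] [[361.0, 89.2]]
indicator [([359.7, 93.9], 0.87)] [[357.5, 90.7]]
```

View pics/w1.png

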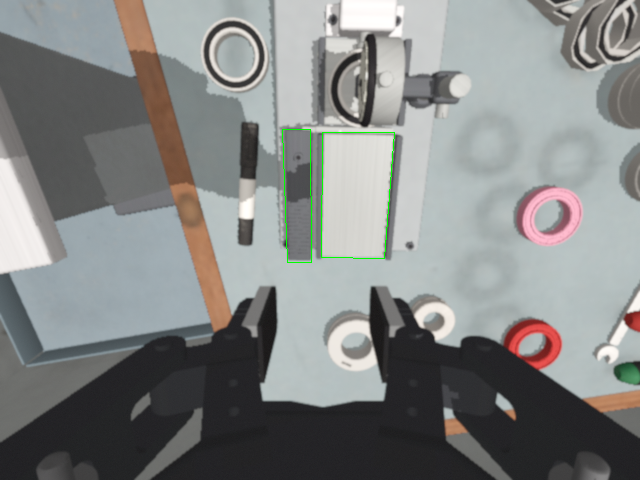

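Emit:
arm_command(series=[[-0.015,0.002,0.01,0.008],[-0.03,0.004,0.03,0.008],[-0.03,0.004,0.07,0.008],[-0.03,0.004,0.11,0.008],[-0.03,0.004,0.15,0.008]])

```text
time: 4.0
ee_pos: [0.4594, -0.1861, 0.0792]
tcp_rot: [-180.0, 0.0, 78.8]
wrist_force: [0.6, 0.4, 0.0]
opening: 0.0408
grasp_force: 0.0
```

Emit:
arm_command(series=[[0,0,0.005,0],[0,0,0.01,0],[0,0,0.015,0],[0,0,0.015,0],[0,0,0.015,0]])

```text
time: 4.5
ee_pos: [0.4606, -0.1856, 0.0676]
tcp_rot: [179.9, 0.0, 78.9]
wrist_force: [0.1, -0.6, 0.9]
opening: 0.0406
grasp_force: 0.0
```

Run:
```python
from h import *
go(V,y=-.045,h=.015)
for c in ["wrist","scene"]:
    im=bot.camera(c)["color"]
    if c=="scene": b=cv2.resize(im[180:330,230:390],(640,600),interpolation=cv2.INTER_CUBIC); cv2.imwrite("pics/s2.png",b)
```

```text
t 4.5 pos [ 0.4606 -0.1856  0.0676] rot [1.7989e+02 2.0000e-02 7.8880e+01] q [-21.9  -2.4 -15.6  76.7  -0.   79.2] open 0.04062881795315403 F [ 0.1  -0.59  0.87]
shift [-0.0004 -0.0012  0.023 ] turn -0.002
```

View pics/s2.png

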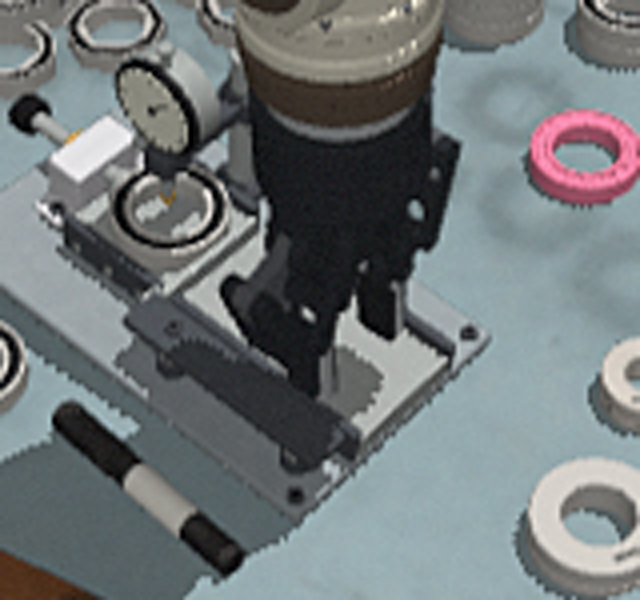

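The key finger (about (305,385) in the crop) stands over the key and the other (about (380,330)) over the slide. Dial and bearing are clear. Going down.

Emit:
arm_command(series=[[0,0,0.004,0],[0,0,0.008,0],[0,0,0.012,0],[0,0,0.015,0],[0,0,0.015,0]])

```text
time: 5.1
ee_pos: [0.4596, -0.1851, 0.0506]
tcp_rot: [-179.9, -0.0, 78.9]
wrist_force: [-0.1, -0.7, 0.5]
opening: 0.0402
grasp_force: 0.0
```

Emit:
arm_command(series=[[0,0,0.002,0],[0,0,0.004,0],[0,0,0.006,0],[0,0,0.006,0],[0,0,0.006,0]])

```text
time: 5.6
ee_pos: [0.4598, -0.1853, 0.0453]
tcp_rot: [-180.0, 0.0, 78.9]
wrist_force: [0.1, -1.5, -0.1]
opening: 0.0404
grasp_force: 0.0
```

Emit:
arm_command(series=[[0,0,0.001,0],[0,0,0.002,0],[0,0,0.003,0],[0,0,0.003,0],[0,0,0.003,0]])

```text
time: 6.1
ee_pos: [0.4599, -0.1853, 0.0423]
tcp_rot: [-180.0, 0.0, 78.9]
wrist_force: [-0.4, -0.6, 0.1]
opening: 0.0406
grasp_force: 0.0
```

Emit:
arm_command(series=[[0,0,0.001,0],[0,0,0.002,0],[0,0,0.003,0],[0,0,0.003,0],[0,0,0.003,0]])

```text
time: 6.6
ee_pos: [0.46, -0.1852, 0.0394]
tcp_rot: [180.0, -0.0, 78.9]
wrist_force: [0.9, 0.1, 3.4]
opening: 0.0406
grasp_force: 1.7
```

Emit:
arm_command(series=[[0,0,0.001,0],[0,0,0.002,0],[0,0,0.003,0],[0,0,0.004,0],[0,0,0.004,0]])

```text
time: 7.1
ee_pos: [0.4601, -0.185, 0.0353]
tcp_rot: [180.0, -0.0, 78.9]
wrist_force: [-0.3, 2.9, 5.3]
opening: 0.0403
grasp_force: 2.4
```

Emit:
arm_command(series=[[0,0,0.001,0],[0,0,0.002,0],[0,0,0.002,0],[0,0,0.002,0],[0,0,0.002,0]])

```text
time: 7.6
ee_pos: [0.4601, -0.1851, 0.0335]
tcp_rot: [180.0, -0.0, 78.9]
wrist_force: [1.0, 2.7, 6.3]
opening: 0.0401
grasp_force: 3.0
```

Run:
```python
from h import *
go(V,y=-.045,h=.015)
im=bot.camera("scene")["color"]
cv2.imwrite("pics/s3.png",cv2.resize(im[180:330,230:390],(640,600),interpolation=cv2.INTER_CUBIC))
```

```text
t 7.6 pos [ 0.4601 -0.1851  0.0335] rot [ 1.7997e+02 -2.0000e-02  7.8890e+01] q [-21.9  -1.5 -18.5  73.    0.   79.2] open 0.040081455936521966 F [1.   2.69 6.25]
shift [-0.0008 -0.0006 -0.0111] turn -0.001
```

View pics/s3.png

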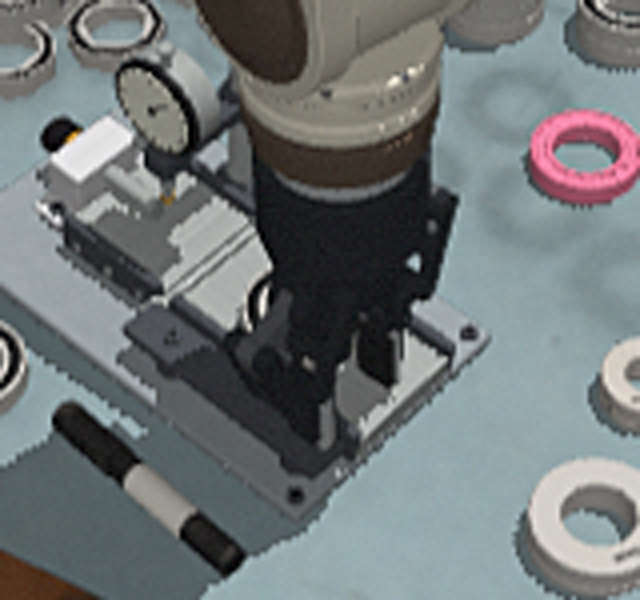

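The nest is empty and the bearing lies on the slide above the trap finger, at about (262,300) in the crop. I lift with a slight downslope shift so the finger doesn't drag it.

Emit:
arm_command(series=[[0,0,0,0],[-0.0005,0,-0.002,0],[-0.0015,0,-0.005,0],[-0.0025,0,-0.009,0],[-0.003,0,-0.014,0]])

```text
time: 8.15
ee_pos: [0.4589, -0.1884, 0.047]
tcp_rot: [-179.9, 0.0, 78.9]
wrist_force: [-0.4, 0.3, 0.4]
opening: 0.0406
grasp_force: 0.0
```

Emit:
arm_command(series=[[-0.002,0,-0.01,0],[-0.003,0,-0.03,0],[-0.003,0,-0.06,0],[-0.003,0,-0.1,0],[-0.003,0,-0.14,0]])

```text
time: 8.65
ee_pos: [0.4582, -0.1913, 0.1889]
tcp_rot: [-180.0, 0.0, 78.9]
wrist_force: [1.4, -0.5, 0.1]
opening: 0.0402
grasp_force: 0.0
```

Emit:
arm_command(series=[[-0.02,0,-0.03,0],[-0.04,0,-0.05,0],[-0.06,0,-0.05,0],[-0.06,0,-0.05,0],[-0.06,0,-0.05,0]])

```text
time: 9.15
ee_pos: [0.4469, -0.2502, 0.2372]
tcp_rot: [-180.0, -0.0, 78.8]
wrist_force: [-0.3, -0.8, 0.0]
opening: 0.0404
grasp_force: 0.0
```

Run:
```python
from h import *
go(V)
m=bot.camera("scene"); im=m["color"]
Rc=R.from_euler("xyz",m["orientation"],degrees=True).as_matrix()
print([(np.round(d["location"],1).tolist(),round(d["confidence"],2)) for d in bot.mark_of("scene","bearing_centre")])
for y in (-.034,-.005,0,.01,.0315): print(y,uv(land(V,[(0,y,.007)]),m["camera_matrix"],m["xyz"],Rc).round(1))
cv2.imwrite("pics/s4.png",cv2.resize(im[180:330,190:390],(800,600),interpolation=cv2.INTER_CUBIC))
```

```text
t 9.15 pos [ 0.4469 -0.2502  0.2372] rot [-1.7996e+02 -1.0000e-02  7.8820e+01] q [-29.2  -0.1   5.5  95.6  -0.   71.9] open 0.040368791567853196 F [-0.29 -0.77  0.  ]
shift [ 0.072  -0.0002  0.    ] turn -0.003
[([440.3, 249.5], 0.92), ([182.6, 240.8], 0.85), ([375.9, 220.0], 0.68), ([309.9, 262.5], 0.56)]
-0.034 [[321.  268.8]]
-0.005 [[309.7 260.7]]
0 [[307.8 259.4]]
0.01 [[304.  256.6]]
0.0315 [[295.8 250.8]]
```

View pics/s4.png

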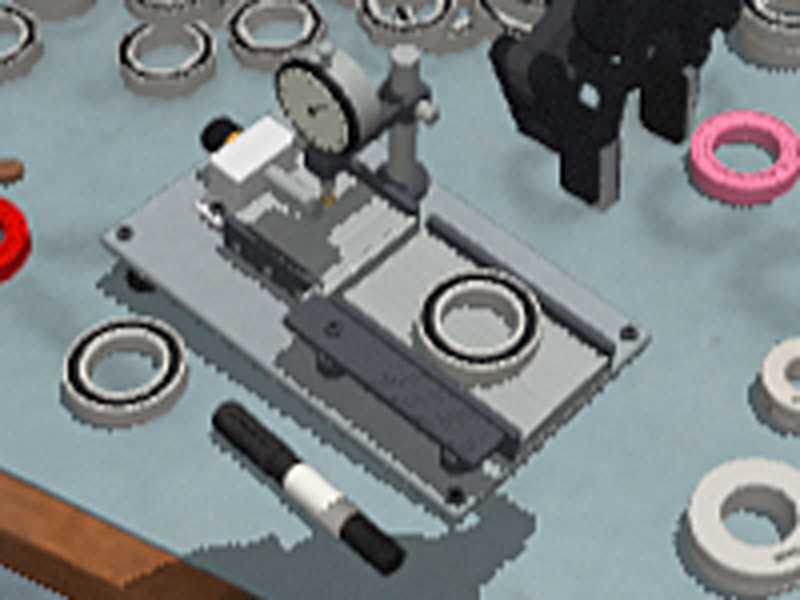

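The bearing lies flat on the slide at crop (480,322), which is y about -5 mm, well inside the limits. The key is up and everything else is in place. Handing in.

```bash
python3 -c "
from h import *
print(bot.job_done())"
```

```text
the job is handed in; nothing more can be done
None
```

The bearing was shot out, trapped and left lying flat about 5 mm below the middle of the slide, with the key up again and the hand clear; I handed the job in at about 9 s, but no verdict came back.

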